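# Break a dry-box lid out of its seal and hold it ajar

### The arm

A 6-joint arm with a two-finger parallel gripper is mounted at the origin on the work surface; the furniture and walls round the work are solid. World frame = base frame: x ahead of the robot, y to its left, z up, the work surface at z = 0. Lengths are in m, angles in rad, forces in N, time in s.
With the tool pointing down it reaches from about 0.35 to 0.85 m from the base axis. Payload 8.1 kg.
Tool frame: the origin (TCP) lies at the very end of the fingers, on their centre line; the grasp point (between the pads) lies 19 mm behind it; z points along the fingers, y is the line along which they close (so a half turn about z gives the same grasp; the last joint's range is limited). The gripper opens to 93 mm and grips with 3 to 60 N. Pads are 15 mm wide; open, the fingers measure 128 mm over their backs; the gripper's body (75 mm by 188 mm) begins 65 mm behind the grasp point.
Start: joints at [-1.205, 0.13, 1.488, -0, 1.523, -0.085], TCP at [0.261, -0.54, 0.219] pointing down, gripper open.
Joint ranges: [-2.96, 2.96], [-0.89, 2.26], [0.02, 2.5], [-1.34, 4.48], [0, 2.73], [-2.66, 2.66]. Speed limits (rad/s): [2.39, 2.39, 2.79, 3.14, 3.14, 3.14].

### API

Orientations are given as a unit quaternion [w, x, y, z].
In Python, from plant import * gives the robot as it stands.
- The arm moves only by the tool drive_tool, never from a script. Its argument "plan" is a list of rows, each an object of numbers: "x", "y", "z": the shift along the tool's x, y, z in m; "rx", "ry", "rz": the turn, a rotation vector about the tool's x, y, z in rad. A call has 1 to 8 rows; each row shifts and turns the commanded pose from where the row before left it, along the tool's axes as they then stand; what a row does not reach is not made up. A row lasts 1/12 s, in which the tool goes at most 41.7 mm and 7.16 degrees, less where a joint would pass 70% of its speed; a pose out of reach is approached as far as the arm can. A call with a gripper value outside its range is refused whole. "grip" is the closure, from -1 (fully open) to 1 (shut), so that 0 is half open, set as the call begins (left out, the last holds). The fingers move at their own pace and stop on an object; "squeeze" is the grip in N (left out, the last holds). Time passes only in rows, so rows that do not move let the fingers close. It gives the time, the measured TCP pose, the force, the opening and the grip force at its end, in the units of the state.
- get_obs(): the state, without advancing time (a new reading comes with each control period).
- camera(name): name is "scene" or "top" or "wrist"; returns a dict with "color" (480x640x3 uint8, red, green, blue), "mtx" (3x3 intrinsics, pixels), "R" (3x3) and "t" (3): a world point X has camera coordinates R X + t. Camera axes: x right, y down, z forward; pixel columns grow to the right and rows downward; lengths in m; the calibration is good to about 2 mm. A picture is of the moment at which its call begins. There is no depth.
- close_job(): hands the job in; it is judged then, once.
The state is a dict: "t": time; "q": joint angles; "joint_velocities": joint speeds; "joint_efforts": joint torques, N m; "tcp_pos": TCP position; "tcp_rot": TCP orientation; "force": force on the tool from outside, world axes, zero at the start; "torque": the same for the moment, N m; "grip_width": opening from 0.0 (shut) to 1.0 (fully open); "gripper_force": force on a finger pad.
Only numpy, scipy, OpenCV 4.12 (cv2) and the standard library are available. Lean on these libraries where they do the work, as an engineer would, in place of code of your own. Each camera call takes 0.05 s, during which the arm holds its last target. There are 200 camera calls.

### The job

The lid of the dry box is stuck in its seal and locked by the latch on the front. Slide the latch to the left along its rails, fully to its stop, then take the lid by its bow handle, pull straight up until the seal lets go, and hold the lid level just over the box, about 20 mm above its seat and clear of it, without letting it fly up. Finish while still holding the lid there: do not let go, leave the latch at its stop, and do not disturb the other things on the bench.

Things in the scene. Friction and masses are not known exactly. Their poses are not given: they have to be found in the camera images.
- dry_box: grey open-topped metal box, 130 (x) x 160 (y) x 62 mm high, fixed to the worktop; origin under its centre on the worktop; x points from the latch side (front, towards the robot) to the back, y to the left, z up. At the middle of the left and right ends stand housings of the seal, 50 mm along x, reaching y = +/-110 mm and 76 mm high
- lid: loose aluminium lid, plate 134 x 160 x 8 mm, 0.35 kg, origin under the middle of the plate, 62 mm above the worktop when shut, axes then as the box's; a rubber plug under it reaches 5 mm into the box. Two sprung rubber rollers, one at each end, seal it shut: the pull peaks at some 16 to 22 N in the first 2 to 4 mm of lift, then drops; from 9 mm on only the weight (3.4 N) is left
- lid_handle (a point): middle of the bar of the steel bow handle on the lid: round bar 12 mm thick, level, along the lid's y axis, 76 mm straight between its bent ends (legs at y = +/-45 mm), its centre 44 mm above the lid's origin and 36 mm above the plate's top, over the middle of the lid
- latch (a joint): travel of the latch carriage along the rails on the box's front, in m, towards the box's +y (left): starts at 0 to 0.020, where its tongue lies over a tab at the middle of the lid's front edge and blocks the lid; clear of the tab from 0.037 on; stop at 0.055. It slides with about 2.5 N of friction and stays where it is left
- latch_grip (a point): grip point of the latch carriage: upright black grip, 14 mm wide along the box's y, 18 mm along x, its top 120 mm above the worktop, 15 mm above this point, which lies on the grip's centre line; 94 mm ahead of the box's centre. The grip stands on a 24 mm wide tongue whose top is 77 mm above the worktop
- jaw_insert: bystander: small steel jaw insert with a grooved top, 25 x 50 x 13 mm, on the left of the box; leave it alone
- weight: bystander: knobbed cylindrical weight, 28 mm across, 46 mm high, on the right of the box; leave it alone
- tape: bystander: roll of adhesive tape lying flat, 100 mm across, 25 mm high, on the right of the box; leave it alone

How it is judged:
On the way, in this order (a step that is already met when the one before it is completed fails the run):
1. the latch is slid fully left to its stop (within 5 mm) while the lid is still shut (value of joint latch above 0.05 m and z of lid in the frame of dry_box below 0.066 m), for 0.2 s.
2. the lid is pulled free of its seal by the fingers (z of lid in the frame of dry_box above 0.072 m and contact force between the fingers and lid above 1 N), for 0.1 s.
At the end, for the whole second after the job is handed in: the fingers hold the lid still, 12 to 35 mm above its seat, level within about 11 degrees, centred over the box within 30 mm and touching no part of the box; the latch is within 5 mm of its stop (z of lid in the frame of dry_box between 0.074 and 0.097 m and horizontal distance between lid and dry_box below 0.03 m and angle between lid's own z axis and vertical below 0.2 rad and linear speed of lid below 0.03 m/s and contact force between the fingers and lid above 1 N and contact force between lid and dry_box below 0.3 N and value of joint latch above 0.05 m); the arm keeps its last pose, push and grip.
It fails at once if the lid flew or was lifted up more than 70 mm above its seat (z of lid in the frame of dry_box above 0.132 m).
It fails at once if a bystander was moved by more than 20 mm (distance of any of jaw_insert, weight, tape from where it was at the start of the episode above 0.02 m).
It also fails if it takes over 42 s, if anything falls off the work surface, if the arm or the gripper's body presses on something with over 40 N, if the wrist force passes 120 N, or if a joint passes its speed limit or range.

## Working session

There is one attempt and no reset: what is moved stays moved. The work goes in short steps, Python scripts to look and compute and a tool call to move; the robot and the scene stay as the last step left them, time stands still between calls to the robot, and variables do not carry over. Pictures are saved under pics/ and viewed, at most 10 in all, crops included, and the job is handed in when it is done.

Besides the shell and the picture viewer there is one more tool, called as name(argument=value, ...) on one line, values as JSON. drive_tool: Moves the arm, as the interface text tells. Its arguments: {"type":"object","properties":{"plan":{"type":"array"},"grip":{"type":"number"},"squeeze":{"type":"number"}},"required":["plan"]}

```bash
mkdir -p pics; python3 - <<'E'
from plant import *
import cv2
o=get_obs();print(o)
for n in("scene","top"):
    c=camera(n);cv2.imwrite(f"pics/{n}0.png",c["color"][:,:,::-1]);print(n,c["mtx"],c["R"],c["t"])
E
```

```text
{'t': 0.0, 'q': array([-1.20539690e+00,  1.31133430e-01,  1.48930649e+00,  9.59682885e-06,
        1.52298662e+00, -8.54097416e-02]), 'joint_velocities': array([-6.22104843e-05,  1.09043696e-03,  1.07640765e-04,  1.44381550e-03,
        9.12965588e-05, -1.54472063e-03]), 'joint_efforts': array([ 5.26143631e-04, -5.59840071e+01, -4.91762710e+01,  7.68958731e-02,
        3.52295896e-02, -9.49344326e-05]), 'tcp_pos': array([ 0.26122756, -0.53950718,  0.21758907]), 'tcp_rot': array([-9.08637804e-04,  9.74703404e-01,  2.23500409e-01, -1.23202112e-04]), 'force': array([-0.78604947, -0.0895677 ,  0.46484025]), 'torque': array([-0.01783887,  0.02569715, -0.01323864]), 'gripper_force': 0.0, 'grip_width': 1.0026792603721486}
scene [[514.65530029   0.         312.38197606]
 [  0.         514.65530029 237.06030006]
 [  0.           0.           1.        ]] [[-0.67586616 -0.73662069  0.02439056]
 [-0.41626688  0.35420637 -0.83741252]
 [ 0.6082161  -0.57613176 -0.54602689]] [0.3434434  0.3797436  0.54790144]
top [[438.55268692   0.         320.84557796]
 [  0.         438.55268692 239.5157019 ]
 [  0.           0.           1.        ]] [[-2.61234405e-03 -9.99946450e-01  1.00135838e-02]
 [-9.81985264e-01  6.73189545e-04 -1.88956313e-01]
 [ 1.88939453e-01 -1.03268106e-02 -9.81934438e-01]] [-0.09352255  0.59454833  0.82059896]
```

View pics/scene0.png

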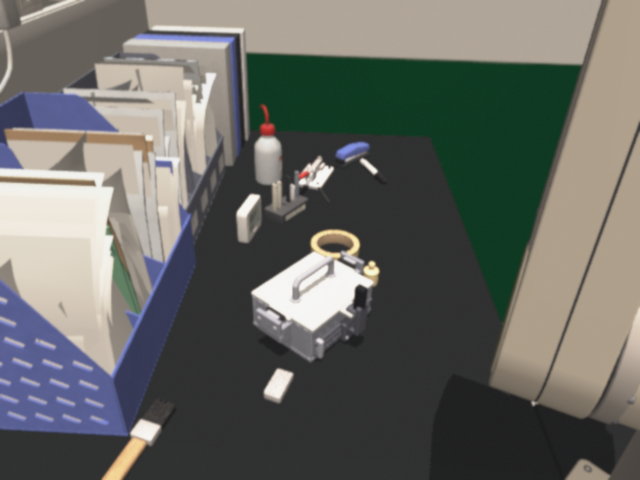

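View pics/top0.png

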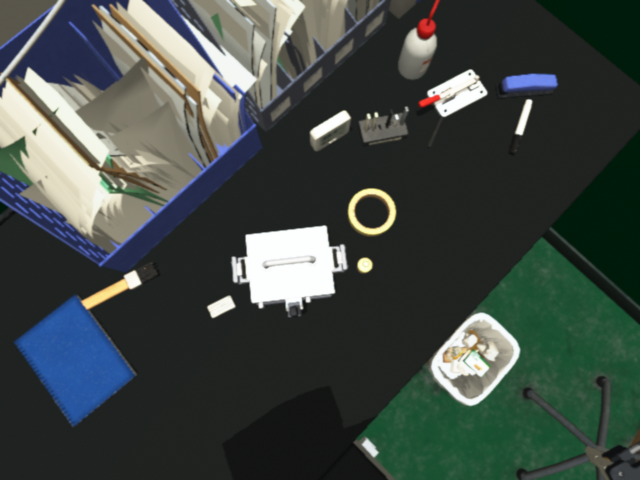

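The scene view shows the handle bar around (314,278) and the latch grip around (361,297). In the top view the handle is at (289,262) and the grip at (294,309). I'll enlarge both to get precise pixels.

```bash
cat > h.py <<'E'
import numpy as np,cv2
def crop(c,u0,v0,u1,v1,s,fn):
    im=cv2.resize(c[v0:v1,u0:u1],None,fx=s,fy=s,interpolation=cv2.INTER_CUBIC)
    for u in range(-(-u0//10)*10,u1,10): cv2.putText(im,str(u),(int((u-u0)*s),10),0,.35,(255,0,0),1);im[::4,int((u-u0)*s)]=(255,0,0)
    for v in range(-(-v0//10)*10,v1,10): cv2.putText(im,str(v),(0,int((v-v0)*s)),0,.35,(255,0,0),1);im[int((v-v0)*s),::4]=(255,0,0)
    return im
def tri(obs): # list of (cam,uv)
    A=[];b=[]
    for c,(u,v) in obs:
        d=c["R"].T@np.linalg.solve(c["mtx"],[u,v,1]);d/=np.linalg.norm(d);o=-c["R"].T@c["t"];P=np.eye(3)-np.outer(d,d);A.append(P);b.append(P@o)
    A=np.vstack(A);b=np.hstack(b);x=np.linalg.lstsq(A,b,rcond=None)[0];return x,np.abs(A@x-b).max()
def proj(c,X):
    p=c["mtx"]@(c["R"]@np.asarray(X)+c["t"]);return p[:2]/p[2]
def onz(c,uv,z):
    d=c["R"].T@np.linalg.solve(c["mtx"],[*uv,1]);o=-c["R"].T@c["t"];return o+d*(z-o[2])/d[2]
E
python3 - <<'E'
from plant import *
from h import *
a=camera("scene")["color"];b=camera("top")["color"]
A=crop(a,245,240,385,365,4.8,0) ; B=crop(b,225,215,355,325,5,0)
cv2.imwrite("pics/A.png",A[:,:,::-1]);cv2.imwrite("pics/B.png",B[:,:,::-1])
E
```

```text
(no output)
```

View pics/A.png

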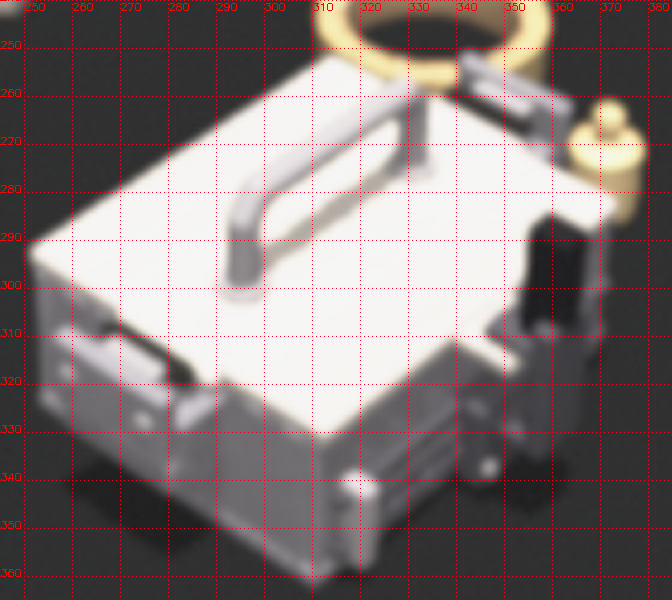

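View pics/B.png

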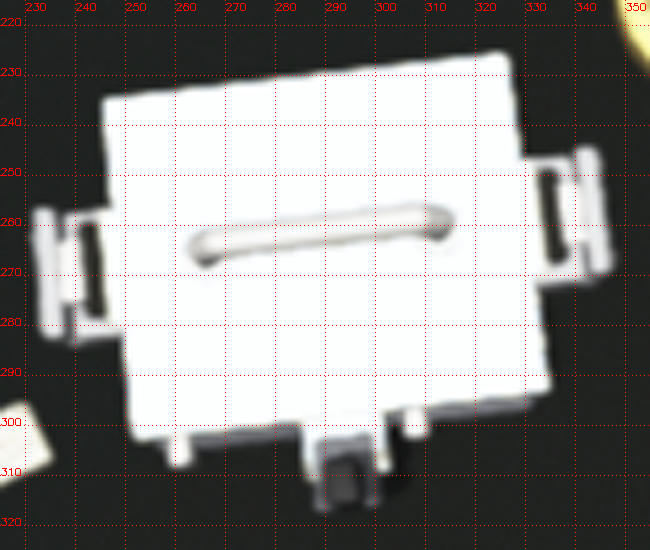

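Both views are clear. The lid corners in the scene view are BL (249,293), FL (311,332), FR (372,283) and BR (312,252). In the top view they are BL (246,234.5), BR (326.5,225.5), FR (335,293) and FL (252,303). The bar middle is at (312.5,270) in the scene view and (289.5,261) in the top view. The grip top is at about (361,289) and (293.5,312).

```bash
python3 - <<'E'
from plant import *
from h import *
from scipy.optimize import least_squares as LS
s=camera("scene");t=camera("top")
P={"BL":((249,293),(246,234.5)),"FL":((311,332),(252,303)),"FR":((372.5,283),(335,293)),"BR":((312,252),(326.5,225.5)),"bar":((312.5,270),(289.5,261)),"griptop":((361,289),(293.5,312))}
for k,(a,b) in P.items():print(k,tri([(s,a),(t,b)]))
L={"BL":(67,80),"FL":(-67,80),"FR":(-67,-80),"BR":(67,-80)}
def W(p,x,y,z):
    c,S=np.cos(p[3]),np.sin(p[3]);return np.array([p[0]+c*x-S*y,p[1]+S*x+c*y,p[2]+z])
f=lambda p:np.hstack([np.hstack([proj(s,W(p,x/1e3,y/1e3,0))-P[k][0],proj(t,W(p,x/1e3,y/1e3,0))-P[k][1]]) for k,(x,y) in L.items()])
r=LS(f,[.5,0,.07,0]);p=r.x;print(p,np.round(r.fun,1))
b=W(p,0,0,.036);print("bar",b,proj(s,b),proj(t,b))
for j in(0,.01,.02):
  for y in (0,): g=W(p,-.094,j,.05);print(j,g,proj(s,g),proj(t,g))
def loc(X):
    d=X-p[:3];c,S=np.cos(p[3]),np.sin(p[3]);return c*d[0]+S*d[1],-S*d[0]+c*d[1],d[2]
print("grip loc",loc(tri([(s,(361,289)),(t,(293.5,312))])[0]),loc(onz(t,(293.5,312),.12)),loc(onz(t,(240,270),.076)),loc(onz(t,(340,263),.076)))
E
```

```text
BL (array([0.60375087, 0.05467595, 0.06612372]), np.float64(0.0008023373790327915))
FL (array([0.46927184, 0.0391619 , 0.06579647]), np.float64(0.0008751887317828833))
FR (array([ 0.48831505, -0.12075741,  0.06575484]), np.float64(0.001076253382382708))
BR (array([ 0.62262505, -0.10449811,  0.0663087 ]), np.float64(0.0014901380145109777))
bar (array([ 0.54598936, -0.03394572,  0.10279175]), np.float64(0.0013539224770194314))
griptop (array([ 0.45010883, -0.04391595,  0.11666847]), np.float64(0.00034761302718089304))
[ 0.54597152 -0.03260609  0.06624909  0.11764778] [ 0.9  0.3 -0.4 -0.1  0.5 -0.4 -0.3 -0.9  0.3 -0.  -0.8 -0.8  1.2  0.5
 -0.8 -0.4]
bar [ 0.54597152 -0.03260609  0.10224909] [312.96320253 270.82408602] [288.19697084 260.31742192]
0 [ 0.4526213  -0.04363949  0.11624909] [359.93091321 288.5524044 ] [293.22707778 310.40277798]
0.01 [ 0.45144754 -0.03370861  0.11624909] [356.01200431 291.62678484] [287.71941148 311.0736668 ]
0.02 [ 0.45027377 -0.02377774  0.11624909] [352.02775842 294.7524221 ] [282.20723307 311.74510523]
grip loc (np.float64(-0.09652755098649014), np.float64(2.035116364474711e-05), np.float64(0.05041938567902654)) (np.float64(-0.09701192102400388), np.float64(-0.0003608228912788912), np.float64(0.05375091274056859)) (np.float64(-0.0037807442248059923), np.float64(0.09545927730039436), np.float64(0.009750912740568551)) (np.float64(-0.013168457727398272), np.float64(-0.09784823532396106), np.float64(0.009750912740568551))
```

The fit gives the box at about (0.546,-0.033) with yaw 0.118, and the latch near 0. The heights read 4 mm low (calibration), and the sizes match. First I turn the tool to the box axes, then travel over the grip.

drive_tool(plan=[{"rz": 0.111}, {"rz": 0.111}, {"rz": 0.111}, {"x": 0.0176, "y": -0.0336}, {"x": 0.0176, "y": -0.0336}, {"x": 0.0176, "y": -0.0336}, {"x": 0.0176, "y": -0.0336}, {"x": 0.0176, "y": -0.0336}], grip=-1)

```text
schema error: expected keys x, y, z, rx, ry, rz
```

drive_tool(plan=[{"x": 0.0176, "y": -0.0336}, {"x": 0.0176, "y": -0.0336}, {"x": 0.0176, "y": -0.0336}, {"x": 0.0176, "y": -0.0336}, {"x": 0.0176, "y": -0.0336}, {"x": 0.0176, "y": -0.0336}, {"x": 0.0176, "y": -0.0336}, {}])

```text
schema error: expected keys x, y, z, rx, ry, rz
```

```bash
cat >> h.py <<'E'
def rel(o,X): # world point in tool axes
    from scipy.spatial.transform import Rotation as Ro
    w,x,y,z=o["tcp_rot"];R=Ro.from_quat([x,y,z,w]);return R.inv().apply(np.asarray(X)-o["tcp_pos"])
E
python3 - <<'E'
from plant import *
from h import *
o=get_obs();print(o["t"],o["tcp_pos"],o["tcp_rot"],o["force"],o["q"],rel(o,[.451,-.043,.105]))
c=camera("wrist");cv2.imwrite("pics/w1.png",c["color"][:,:,::-1]);print(c["R"],c["t"],proj(c,[.451,-.043,.12]),proj(c,[.546,-.033,.106]))
E
```

```text
0.3 [ 0.26134582 -0.53989001  0.21827712] [-3.07799889e-04  9.74704798e-01  2.23495993e-01 -5.50024028e-05] [0.094618   0.18956729 0.18833605] [-1.20542037e+00  1.30681847e-01  1.48854498e+00 -2.30670200e-05
  1.52299075e+00 -8.54224045e-02] [ 0.38719177 -0.36454988  0.1135166 ]
[[ 4.35574096e-01 -9.00152872e-01  1.19085246e-04]
 [-8.61260371e-01 -4.16715967e-01  2.90823618e-01]
 [-2.61736090e-01 -1.26777798e-01 -9.56776677e-01]] [-0.60085399 -0.03406589  0.39159133] [-520.67092136 -602.75274196] [-510.70078603 -898.29519236]
```

View pics/w1.png

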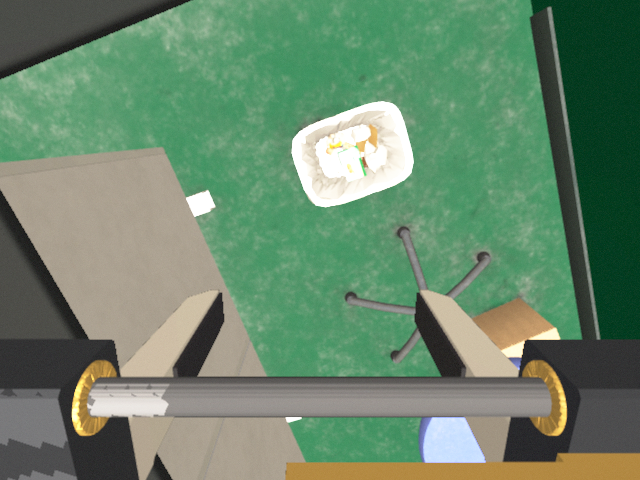

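The move was refused, because every row needs all six keys, so the picture only shows the floor at the start pose. I'm repeating it with full rows.

drive_tool(plan=[{"x": 0, "y": 0, "z": 0, "rx": 0, "ry": 0, "rz": 0.111}, {"x": 0, "y": 0, "z": 0, "rx": 0, "ry": 0, "rz": 0.111}, {"x": 0, "y": 0, "z": 0, "rx": 0, "ry": 0, "rz": 0.111}, {"x": 0.0176, "y": -0.0336, "z": 0, "rx": 0, "ry": 0, "rz": 0}, {"x": 0.0176, "y": -0.0336, "z": 0, "rx": 0, "ry": 0, "rz": 0}, {"x": 0.0176, "y": -0.0336, "z": 0, "rx": 0, "ry": 0, "rz": 0}, {"x": 0.0176, "y": -0.0336, "z": 0, "rx": 0, "ry": 0, "rz": 0}, {"x": 0.0176, "y": -0.0336, "z": 0, "rx": 0, "ry": 0, "rz": 0}], grip=-1)

```text
t: 1.02
tcp_pos: [0.3293, -0.3613, 0.2185]
tcp_rot: [0.0, 0.998, 0.059, 0.0]
force: [-0.2, 0.3, 0.3]
grip_width: 1.005
gripper_force: 0.0
```

drive_tool(plan=[{"x": 0.0176, "y": -0.0336, "z": 0, "rx": 0, "ry": 0, "rz": 0}, {"x": 0.0176, "y": -0.0336, "z": 0, "rx": 0, "ry": 0, "rz": 0}, {"x": 0.0176, "y": -0.0336, "z": 0, "rx": 0, "ry": 0, "rz": 0}, {"x": 0.0176, "y": -0.0336, "z": 0, "rx": 0, "ry": 0, "rz": 0}, {"x": 0.0176, "y": -0.0336, "z": 0, "rx": 0, "ry": 0, "rz": 0}, {"x": 0.0176, "y": -0.0336, "z": 0, "rx": 0, "ry": 0, "rz": 0}, {"x": 0.0176, "y": -0.0336, "z": 0, "rx": 0, "ry": 0, "rz": 0}, {"x": 0, "y": 0, "z": 0, "rx": 0, "ry": 0, "rz": 0}])

```text
t: 1.68
tcp_pos: [0.4254, -0.1092, 0.2189]
tcp_rot: [-0.001, 0.998, 0.062, 0.001]
force: [1.0, 0.5, -0.7]
grip_width: 1.001
gripper_force: 0.0
```

```bash
python3 - <<'E'
from plant import *
from h import *
o=get_obs();print(o["t"],o["tcp_pos"],o["tcp_rot"],o["force"],o["q"],rel(o,[.451,-.043,.105]))
c=camera("wrist");cv2.imwrite("pics/w2.png",c["color"][:,:,::-1]);np.savez("w2.npz",**c);print(proj(c,[.451,-.043,.12]),proj(c,[.546,-.033,.106]))
E
```

```text
1.6833 [ 0.42542355 -0.10917615  0.21892526] [-1.08175729e-03  9.98090320e-01  6.17558970e-02  8.66890331e-04] [ 1.00849131  0.4632932  -0.7496925 ] [-0.37037568 -0.32054899  1.91019198  0.00269129  1.55128153  1.07677847] [ 0.03332676 -0.06228441  0.11411565]
[229.77603967 202.24548587] [227.46280056  57.97643579]
```

View pics/w2.png

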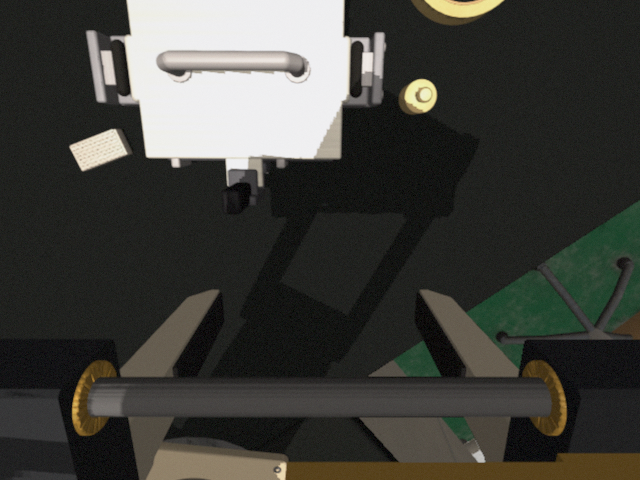

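In the wrist view the bar middle is at about (230,61), against a prediction of (227,58), so the agreement is good. The grip is at about (236,200). I'll move over the grip and take a closer second view.

drive_tool(plan=[{"x": 0.016, "y": -0.031, "z": 0.01, "rx": 0, "ry": 0, "rz": 0}, {"x": 0.017, "y": -0.031, "z": 0.02, "rx": 0, "ry": 0, "rz": 0}, {"x": 0, "y": 0, "z": 0.02, "rx": 0, "ry": 0, "rz": 0}, {"x": 0, "y": 0, "z": 0, "rx": 0, "ry": 0, "rz": 0}, {"x": 0, "y": 0, "z": 0, "rx": 0, "ry": 0, "rz": 0}])

```text
t: 2.15
tcp_pos: [0.4481, -0.0501, 0.1678]
tcp_rot: [-0.0, 0.998, 0.059, -0.001]
force: [-0.6, -0.1, 0.6]
grip_width: 1.002
gripper_force: 0.0
```

```bash
python3 - <<'E'
from plant import *
from h import *
o=get_obs();print(o["t"],o["tcp_pos"],o["tcp_rot"],o["force"],rel(o,[.451,-.043,.105]))
c=camera("wrist");np.savez("w3.npz",**c);print(proj(c,[.451,-.043,.12]),proj(c,[.546,-.033,.106]))
im=c["color"];a=crop(np.load("w2.npz")["color"],200,150,290,230,4.4,0);b=crop(im,250,130,430,310,2.2,0)
h=max(a.shape[0],b.shape[0]);Z=np.zeros((h,a.shape[1]+b.shape[1],3),np.uint8);Z[:a.shape[0],:a.shape[1]]=a;Z[:b.shape[0],a.shape[1]:]=b
cv2.imwrite("pics/w3.png",Z[:,:,::-1])
E
```

```text
2.15 [ 0.44810508 -0.05009029  0.16778275] [-8.11504015e-05  9.98267107e-01  5.88263169e-02 -1.49715765e-03] [-0.64854152 -0.09278241  0.59597208] [ 0.00389468 -0.00667998  0.06277368]
[306.16836372 265.99101386] [307.44334123  98.34196678]
```

View pics/w3.png

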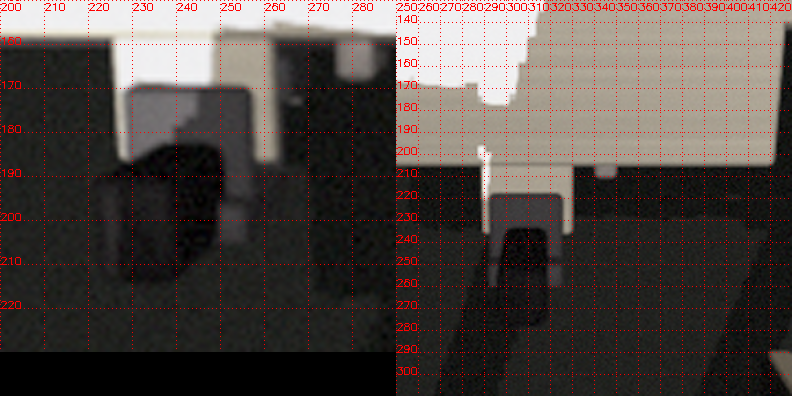

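The grip top is at (308,264) close up and (230,201) earlier. The predictions were (306,266) and (230,202), so they agree within 1 mm. Next I descend, close, and slide the latch.

drive_tool(plan=[{"x": 0.004, "y": -0.0065, "z": 0, "rx": 0, "ry": 0, "rz": 0}, {"x": 0, "y": 0, "z": 0.027, "rx": 0, "ry": 0, "rz": 0}, {"x": 0, "y": 0, "z": 0.027, "rx": 0, "ry": 0, "rz": 0}, {"x": 0, "y": 0, "z": 0.025, "rx": 0, "ry": 0, "rz": 0}, {"x": 0, "y": 0, "z": 0, "rx": 0, "ry": 0, "rz": 0}])

```text
t: 2.62
tcp_pos: [0.4498, -0.0426, 0.0861]
tcp_rot: [-0.001, 0.998, 0.058, -0.003]
force: [-1.0, -0.5, -0.9]
grip_width: 0.998
gripper_force: 0.0
```

drive_tool(plan=[{"x": 0, "y": 0, "z": 0, "rx": 0, "ry": 0, "rz": 0}, {"x": 0, "y": 0, "z": 0, "rx": 0, "ry": 0, "rz": 0}, {"x": 0, "y": 0, "z": 0, "rx": 0, "ry": 0, "rz": 0}, {"x": 0, "y": 0, "z": 0, "rx": 0, "ry": 0, "rz": 0}, {"x": 0, "y": 0, "z": 0, "rx": 0, "ry": 0, "rz": 0}, {"x": 0, "y": 0, "z": 0, "rx": 0, "ry": 0, "rz": 0}, {"x": 0, "y": 0, "z": 0, "rx": 0, "ry": 0, "rz": 0}, {"x": 0, "y": 0, "z": 0, "rx": 0, "ry": 0, "rz": 0}], grip=1, squeeze=15)

```text
t: 3.28
tcp_pos: [0.4526, -0.0424, 0.0898]
tcp_rot: [0.0, 0.998, 0.059, 0.0]
force: [-0.3, -0.4, -0.1]
grip_width: 0.476
gripper_force: 0.0
```

drive_tool(plan=[{"x": 0, "y": 0, "z": 0, "rx": 0, "ry": 0, "rz": 0}, {"x": 0, "y": 0, "z": 0, "rx": 0, "ry": 0, "rz": 0}, {"x": 0, "y": 0, "z": 0, "rx": 0, "ry": 0, "rz": 0}, {"x": 0, "y": 0, "z": 0, "rx": 0, "ry": 0, "rz": 0}, {"x": 0, "y": 0, "z": 0, "rx": 0, "ry": 0, "rz": 0}, {"x": 0, "y": 0, "z": 0, "rx": 0, "ry": 0, "rz": 0}, {"x": 0, "y": 0, "z": 0, "rx": 0, "ry": 0, "rz": 0}, {"x": 0, "y": 0, "z": 0, "rx": 0, "ry": 0, "rz": 0}])

```text
t: 3.95
tcp_pos: [0.4524, -0.0424, 0.0896]
tcp_rot: [-0.0, 0.998, 0.059, -0.0]
force: [-0.2, 1.1, 0.2]
grip_width: 0.149
gripper_force: 15.0
```

The opening is 13.9 mm, which matches the grip width. Now I slide it left.

drive_tool(plan=[{"x": 0, "y": -0.007, "z": 0, "rx": 0, "ry": 0, "rz": 0}, {"x": 0, "y": -0.008, "z": 0, "rx": 0, "ry": 0, "rz": 0}, {"x": 0, "y": -0.008, "z": 0, "rx": 0, "ry": 0, "rz": 0}, {"x": 0, "y": -0.008, "z": 0, "rx": 0, "ry": 0, "rz": 0}, {"x": 0, "y": -0.008, "z": 0, "rx": 0, "ry": 0, "rz": 0}, {"x": 0, "y": -0.008, "z": 0, "rx": 0, "ry": 0, "rz": 0}, {"x": 0, "y": -0.005, "z": 0, "rx": 0, "ry": 0, "rz": 0}, {"x": 0, "y": 0, "z": 0, "rx": 0, "ry": 0, "rz": 0}])

```text
t: 4.62
tcp_pos: [0.4467, 0.0059, 0.0896]
tcp_rot: [0.004, 0.998, 0.059, 0.0]
force: [5.0, -29.2, -7.8]
grip_width: 0.168
gripper_force: 15.0
```

drive_tool(plan=[{"x": 0, "y": -0.0015, "z": 0, "rx": 0, "ry": 0, "rz": 0}, {"x": 0, "y": -0.0015, "z": 0, "rx": 0, "ry": 0, "rz": 0}, {"x": 0, "y": 0, "z": 0, "rx": 0, "ry": 0, "rz": 0}, {"x": 0, "y": 0, "z": 0, "rx": 0, "ry": 0, "rz": 0}, {"x": 0, "y": 0, "z": 0, "rx": 0, "ry": 0, "rz": 0}])

```text
t: 5.03
tcp_pos: [0.4465, 0.0077, 0.0896]
tcp_rot: [0.005, 0.998, 0.058, 0.0]
force: [5.1, -29.1, -7.8]
grip_width: 0.209
gripper_force: 15.0
```

It stopped after about 48 mm of travel with a firm 29 N push. I'll check in the pictures that this is the end stop.

```bash
python3 - <<'E'
from plant import *
from h import *
s=camera("scene");t=camera("top")
a=crop(s["color"],290,240,400,365,4,0);b=crop(t["color"],225,255,335,335,3.2,0)
Z=np.zeros((500,800,3),np.uint8);Z[:a.shape[0],:a.shape[1]]=a;Z[:b.shape[0],a.shape[1]:a.shape[1]+b.shape[1]]=b
cv2.imwrite("pics/s4.png",Z[:,:,::-1])
p=[.546,-.0326,.118]
for j in(.048,.055):
  x,y=-.094,j;c,S=np.cos(p[2]),np.sin(p[2]);g=[p[0]+c*x-S*y,p[1]+S*x+c*y,.1];print(j,g,proj(s,g),proj(t,g))
E
```

```text
0.048 [np.float64(0.4470028041057337), np.float64(0.003999934495464055), 0.1] [339.92176147 312.17830628] [267.74627874 313.82272495]
0.055 [np.float64(0.4461787196423173), np.float64(0.010951257016909577), 0.1] [336.98841309 314.52839852] [263.95317303 314.28621755]
```

View pics/s4.png

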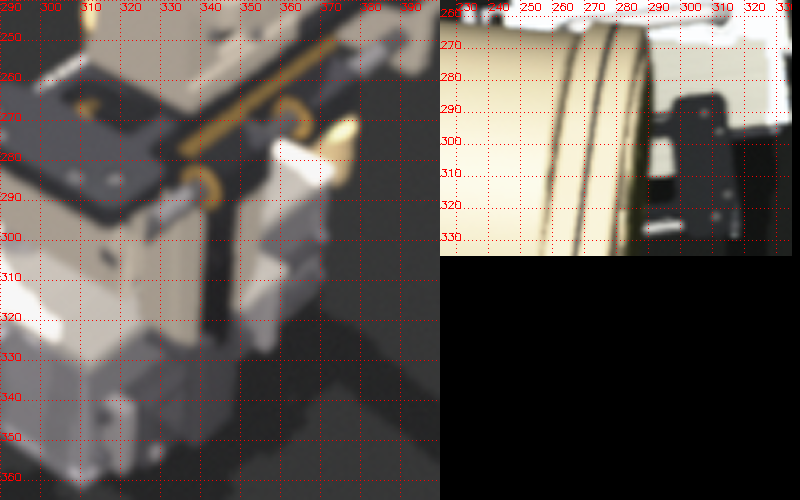

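The carriage sits against the left rail post, and the force held at 29 N against 2.5 N of friction, so this is the stop. I'll release, rise and turn for the handle.

drive_tool(plan=[{"x": 0, "y": 0, "z": 0, "rx": 0, "ry": 0, "rz": 0}, {"x": 0, "y": 0, "z": 0, "rx": 0, "ry": 0, "rz": 0}, {"x": 0, "y": 0, "z": 0, "rx": 0, "ry": 0, "rz": 0}, {"x": 0, "y": 0, "z": 0, "rx": 0, "ry": 0, "rz": 0}, {"x": 0, "y": 0, "z": 0, "rx": 0, "ry": 0, "rz": 0}, {"x": 0, "y": 0, "z": 0, "rx": 0, "ry": 0, "rz": 0}, {"x": 0, "y": 0, "z": 0, "rx": 0, "ry": 0, "rz": 0}, {"x": 0, "y": 0, "z": 0, "rx": 0, "ry": 0, "rz": 0}], grip=-1)

```text
t: 5.8
tcp_pos: [0.446, 0.0124, 0.0897]
tcp_rot: [-0.0, 0.998, 0.059, -0.0]
force: [-0.2, 0.9, -1.0]
grip_width: 0.739
gripper_force: 0.0
```

drive_tool(plan=[{"x": 0, "y": 0, "z": -0.02, "rx": 0, "ry": 0, "rz": 0}, {"x": 0, "y": 0, "z": -0.03, "rx": 0, "ry": 0, "rz": 0}, {"x": 0, "y": 0, "z": -0.03, "rx": 0, "ry": 0, "rz": 0}, {"x": 0, "y": 0, "z": -0.02, "rx": 0, "ry": 0, "rz": 0}, {"x": 0, "y": 0, "z": 0, "rx": 0, "ry": 0, "rz": -0.1208}, {"x": 0, "y": 0, "z": 0, "rx": 0, "ry": 0, "rz": -0.1208}, {"x": 0, "y": 0, "z": 0, "rx": 0, "ry": 0, "rz": -0.1208}, {"x": 0, "y": 0, "z": 0, "rx": 0, "ry": 0, "rz": -0.1208}])

```text
t: 6.47
tcp_pos: [0.4461, 0.0122, 0.1899]
tcp_rot: [0.0, 0.954, 0.299, 0.0]
force: [0.3, 0.0, 0.1]
grip_width: 1.004
gripper_force: 0.0
```

drive_tool(plan=[{"x": 0, "y": 0, "z": 0, "rx": 0, "ry": 0, "rz": -0.1208}, {"x": 0, "y": 0, "z": 0, "rx": 0, "ry": 0, "rz": -0.1208}, {"x": 0, "y": 0, "z": 0, "rx": 0, "ry": 0, "rz": -0.1208}, {"x": 0, "y": 0, "z": 0, "rx": 0, "ry": 0, "rz": -0.1208}, {"x": 0, "y": 0, "z": 0, "rx": 0, "ry": 0, "rz": -0.1208}, {"x": 0, "y": 0, "z": 0, "rx": 0, "ry": 0, "rz": -0.1208}, {"x": 0, "y": 0, "z": 0, "rx": 0, "ry": 0, "rz": -0.1208}, {"x": 0, "y": 0, "z": 0, "rx": 0, "ry": 0, "rz": -0.1208}])

```text
t: 7.13
tcp_pos: [0.446, 0.0122, 0.1896]
tcp_rot: [-0.0, 0.706, 0.708, 0.0]
force: [-0.2, 0.1, -0.5]
grip_width: 1.001
gripper_force: 0.0
```

drive_tool(plan=[{"x": 0, "y": 0, "z": 0, "rx": 0, "ry": 0, "rz": -0.1208}, {"x": 0, "y": 0, "z": 0, "rx": 0, "ry": 0, "rz": 0}, {"x": 0, "y": 0, "z": 0, "rx": 0, "ry": 0, "rz": 0}, {"x": 0, "y": 0, "z": 0, "rx": 0, "ry": 0, "rz": 0}])

```text
t: 7.47
tcp_pos: [0.446, 0.0122, 0.1896]
tcp_rot: [-0.0, 0.666, 0.746, 0.0]
force: [-0.6, 0.2, 0.0]
grip_width: 0.998
gripper_force: 0.0
```

```bash
python3 - <<'E'
from plant import *
from h import *
o=get_obs();print(o["t"],o["tcp_pos"],o["tcp_rot"],o["force"],o["grip_width"],rel(o,[.546,-.033,.106]))
c=camera("wrist");cv2.imwrite("pics/w5.png",c["color"][:,:,::-1]);np.savez("w5.npz",**c)
print(proj(c,[.546,-.033,.106]),proj(c,[.4463,.0096,.12]),proj(c,[.4471,.003,.12]))
E
```

```text
7.4667 [0.44600006 0.01219919 0.18964164] [-2.02435313e-05  6.65953003e-01  7.45993698e-01  2.03022133e-05] [-0.64433551  0.23712077  0.01614739] 0.9976070656993066 [-0.05621572  0.0942509   0.08363873]
[445.86883961 324.00132057] [318.53023922 261.98564333] [318.60762262 271.3772923 ]
```

View pics/w5.png

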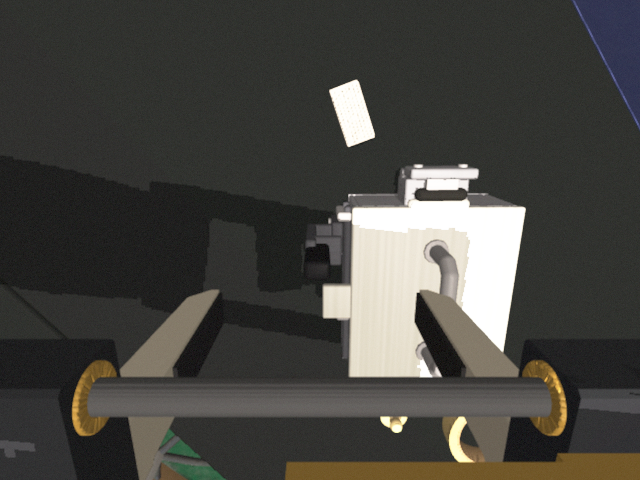

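The latch grip is at (317,262), which matches local y ≈ 0.054, and the tab at (337,300) is uncovered. The bar at column ~449 agrees with the prediction of 446. Now I move over the handle, descend and grip it.

drive_tool(plan=[{"x": -0.0187, "y": 0.0316, "z": 0, "rx": 0, "ry": 0, "rz": 0}, {"x": -0.0187, "y": 0.0316, "z": 0, "rx": 0, "ry": 0, "rz": 0}, {"x": -0.0187, "y": 0.0316, "z": 0, "rx": 0, "ry": 0, "rz": 0}, {"x": 0, "y": 0, "z": 0, "rx": 0, "ry": 0, "rz": 0}, {"x": 0, "y": 0, "z": 0.03, "rx": 0, "ry": 0, "rz": 0}, {"x": 0, "y": 0, "z": 0.03, "rx": 0, "ry": 0, "rz": 0}, {"x": 0, "y": 0, "z": 0.03, "rx": 0, "ry": 0, "rz": 0}, {"x": 0, "y": 0, "z": 0.012, "rx": 0, "ry": 0, "rz": 0}])

```text
t: 8.18
tcp_pos: [0.5438, -0.032, 0.083]
tcp_rot: [-0.003, 0.665, 0.747, -0.002]
force: [0.1, 0.4, -0.9]
grip_width: 1.004
gripper_force: 0.0
```

drive_tool(plan=[{"x": 0, "y": 0, "z": 0, "rx": 0, "ry": 0, "rz": 0}, {"x": 0, "y": 0, "z": 0, "rx": 0, "ry": 0, "rz": 0}, {"x": 0, "y": 0, "z": 0, "rx": 0, "ry": 0, "rz": 0}, {"x": 0, "y": 0, "z": 0, "rx": 0, "ry": 0, "rz": 0}, {"x": 0, "y": 0, "z": 0, "rx": 0, "ry": 0, "rz": 0}, {"x": 0, "y": 0, "z": 0, "rx": 0, "ry": 0, "rz": 0}, {"x": 0, "y": 0, "z": 0, "rx": 0, "ry": 0, "rz": 0}, {"x": 0, "y": 0, "z": 0, "rx": 0, "ry": 0, "rz": 0}], grip=1, squeeze=55)

```text
t: 8.85
tcp_pos: [0.547, -0.0325, 0.0881]
tcp_rot: [0.0, 0.664, 0.747, 0.0]
force: [-0.3, 0.3, -0.5]
grip_width: 0.475
gripper_force: 0.0
```

drive_tool(plan=[{"x": 0, "y": 0, "z": 0, "rx": 0, "ry": 0, "rz": 0}, {"x": 0, "y": 0, "z": 0, "rx": 0, "ry": 0, "rz": 0}, {"x": 0, "y": 0, "z": 0, "rx": 0, "ry": 0, "rz": 0}, {"x": 0, "y": 0, "z": 0, "rx": 0, "ry": 0, "rz": 0}, {"x": 0, "y": 0, "z": 0, "rx": 0, "ry": 0, "rz": 0}, {"x": 0, "y": 0, "z": 0, "rx": 0, "ry": 0, "rz": 0}, {"x": 0, "y": 0, "z": 0, "rx": 0, "ry": 0, "rz": 0}, {"x": 0, "y": 0, "z": 0, "rx": 0, "ry": 0, "rz": 0}])

```text
t: 9.52
tcp_pos: [0.5464, -0.0324, 0.0875]
tcp_rot: [-0.0, 0.664, 0.747, -0.0]
force: [-3.0, 0.2, 0.9]
grip_width: 0.115
gripper_force: 55.0
```

drive_tool(plan=[{"x": 0, "y": 0, "z": -0.001, "rx": 0, "ry": 0, "rz": 0}, {"x": 0, "y": 0, "z": -0.001, "rx": 0, "ry": 0, "rz": 0}, {"x": 0, "y": 0, "z": -0.001, "rx": 0, "ry": 0, "rz": 0}, {"x": 0, "y": 0, "z": -0.001, "rx": 0, "ry": 0, "rz": 0}, {"x": 0, "y": 0, "z": 0, "rx": 0, "ry": 0, "rz": 0}, {"x": 0, "y": 0, "z": 0, "rx": 0, "ry": 0, "rz": 0}])

```text
t: 10.02
tcp_pos: [0.5457, -0.032, 0.0908]
tcp_rot: [-0.001, 0.664, 0.747, -0.001]
force: [-1.5, 1.9, -11.6]
grip_width: 0.115
gripper_force: 55.0
```

drive_tool(plan=[{"x": 0, "y": 0, "z": -0.001, "rx": 0, "ry": 0, "rz": 0}, {"x": 0, "y": 0, "z": -0.001, "rx": 0, "ry": 0, "rz": 0}, {"x": 0, "y": 0, "z": -0.001, "rx": 0, "ry": 0, "rz": 0}, {"x": 0, "y": 0, "z": -0.001, "rx": 0, "ry": 0, "rz": 0}, {"x": 0, "y": 0, "z": 0, "rx": 0, "ry": 0, "rz": 0}, {"x": 0, "y": 0, "z": 0, "rx": 0, "ry": 0, "rz": 0}])

```text
t: 10.52
tcp_pos: [0.5479, -0.0328, 0.097]
tcp_rot: [0.001, 0.664, 0.747, 0.001]
force: [-0.1, 0.5, -3.6]
grip_width: 0.115
gripper_force: 55.0
```

The seal let go, and the force is now just the lid's weight. The tool has risen 9.5 mm, so I lift about 11 mm more.

drive_tool(plan=[{"x": 0, "y": 0, "z": -0.003, "rx": 0, "ry": 0, "rz": 0}, {"x": 0, "y": 0, "z": -0.003, "rx": 0, "ry": 0, "rz": 0}, {"x": 0, "y": 0, "z": -0.003, "rx": 0, "ry": 0, "rz": 0}, {"x": 0, "y": 0, "z": -0.003, "rx": 0, "ry": 0, "rz": 0}, {"x": 0, "y": 0, "z": 0, "rx": 0, "ry": 0, "rz": 0}, {"x": 0, "y": 0, "z": 0, "rx": 0, "ry": 0, "rz": 0}, {"x": 0, "y": 0, "z": 0, "rx": 0, "ry": 0, "rz": 0}, {"x": 0, "y": 0, "z": 0, "rx": 0, "ry": 0, "rz": 0}])

```text
t: 11.18
tcp_pos: [0.5466, -0.0324, 0.1074]
tcp_rot: [-0.0, 0.664, 0.747, -0.0]
force: [-0.3, 0.0, -3.1]
grip_width: 0.113
gripper_force: 55.0
```

```bash
python3 - <<'E'
from plant import *
from h import *
o=get_obs();print(o["t"],o["tcp_pos"],o["force"],o["gripper_force"])
s=camera("scene")
cv2.imwrite("pics/s6.png",crop(s["color"],235,215,395,365,4,0)[:,:,::-1])
p=[.546,-.0326,.118];c,S=np.cos(p[2]),np.sin(p[2])
for z in(.07,.09):print(z,[np.round(proj(s,[p[0]+c*x-S*y,p[1]+S*x+c*y,z-.004])) for x,y in((.067,.08),(-.067,.08),(-.067,-.08))])
E
```

```text
11.1833 [ 0.54655607 -0.03241929  0.1074158 ] [-0.29296031  0.04806635 -3.06862239] 54.999200105667114
0.07 [array([250., 293.]), array([311., 332.]), array([373., 283.])]
0.09 [array([249., 284.]), array([312., 322.]), array([374., 274.])]
```

View pics/s6.png

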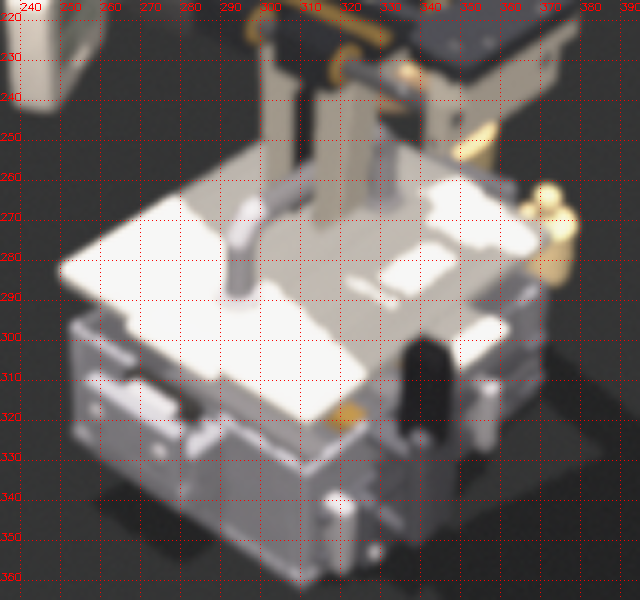

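The corners are at (250,283) and (310,322), matching a level lid 20 mm up. The latch is still on the left and the tab is free, so I'm handing in.

```bash
python3 -c "
from plant import *
print(get_obs()['joint_velocities'].round(3));print(close_job())"
```

```text
[ 0.     0.001 -0.     0.    -0.    -0.001]
the job is handed in; nothing more can be done
None
```

I handed the job in with the latch pushed left until it stopped hard (29 N) and the lid held level about 20 mm above its seat; the stop was judged from that force and the pictures, and no verdict was returned.

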